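# Load a bent bar into the weld nest

## Robot

A 6-joint arm with a two-finger parallel gripper is mounted at the origin on the work surface. World frame = base frame: x ahead of the robot, y to its left, z up, the work surface at z = 0. Lengths are in m, angles in degrees, forces in N, time in s.
With the tool pointing down it reaches from about 0.275 to 0.85 m from the base axis. Payload 19 kg.
Tool frame: the origin (TCP) lies at the very end of the fingers, on their centre line; the grasp point (between the pads) lies 19 mm behind it; z points along the fingers, y is the direction in which the jaws open and shut (so a half turn about z gives the same grasp; the last joint's range is limited). The gripper opens to 85 mm and grips with 20 to 120 N. Pads are 22 mm wide; open, the fingers measure 114 mm over their backs; the gripper's body (76 mm by 85 mm) begins 54 mm behind the grasp point. The pads swing forward as they close: fully open they stand 13 mm farther back than shut.
Start: joints at [-75.63, 8.623, 82.357, -0, 89.026, -7.678], TCP at [0.216, -0.533, 0.231] pointing down, gripper open.
Joint ranges: [-160.23, 160.23], [-39.13, 120.54], [6.94, 153.29], [-79.49, 259.48], [9.18, 160.14], [-161.06, 161.06]. Speed limits (degrees/s): [108.29, 108.29, 127.2, 172.46, 172.46, 172.46].

## Interface

Orientations are given as a 3x3 rotation matrix whose columns are the frame's x, y, z axes.
In Python, from rig import sensors, cams, sign_off gives the robot as it stands.
- The arm moves only by the tool apply_moves, never from a script. Its argument "motion" is a list of rows, each an object of numbers: "x", "y", "z": the shift along the tool's x, y, z each as a share of 0.03 m, from -1 to 1; "wx", "wy", "wz": the turn, a rotation vector about the tool's x, y, z each as a share of 0.08 rad, from -1 to 1; "hand": the closure, from -1 (fully open) to 1 (shut). A call has exactly 10 rows; each row shifts and turns the commanded pose from where the row before left it, along the tool's axes as they then stand; what a row does not reach is not made up. A row lasts 1/10 s, in which the tool goes at most 50 mm and 8.59 degrees, less where a joint would pass 70% of its speed; a pose out of reach is approached as far as the arm can. A call with a number of a shift or a turn outside -1 to 1 is refused whole. A call with a gripper value outside its range is refused whole. The fingers move at their own pace and stop on an object; the grip force is fixed at half the most. Time passes only in rows, so rows that do not move let the fingers close, or fill a call up. It gives the time, the measured TCP pose, the force and the opening at its end, in the units of the state.
- sensors.sense(): the state, without advancing time (a new reading comes with each control period).
- cams.camera(name): name is "scene" or "top" or "wrist"; returns a dict with "frame" (480x640x3 uint8, blue, green, red), "fovy" (degrees; the focal length in pixels is half the picture's height over the tangent of half this angle, whatever the lens; pixels are square), "cx", "cy" (the principal point, pixels), "rvec" (rotation vector, rad) and "tvec" (3), from world to camera coordinates, as OpenCV has them. Camera axes: x right, y down, z forward; pixel columns grow to the right and rows downward; lengths in m; the calibration is good to about 2 mm. A picture is of the moment at which its call begins. There is no depth.
- sign_off(): hands the job in, once; it reports no verdict.
The state is a dict: "clock": time; "q": joint angles; "joint_velocities": joint speeds; "tau": joint torques, N m; "tcp_pos": TCP position; "ee_rot": TCP orientation; "wrist_force": force on the tool from outside, world axes, zero at the start; "ft_torque": the same for the moment, N m; "opening": finger opening in m.
Only numpy, scipy, OpenCV 4.12 (cv2) and the standard library are available. Lean on these libraries where they do the work, as an engineer would, in place of code of your own. Each camera call takes 0.05 s, during which the arm holds its last target. There are 200 camera calls.

## Task

Take the right-angled bent bar with the yellow tab, turn it to match the nest plate, and lower it so that both of its ends lie in the two black V notches and its tab stands on the small rest post; let go only once it is down in the notches. Leave the wide-bent bar with the red tab where it is.

Things in the scene. Friction and masses are not known exactly. Their poses are not given: they have to be found in the camera images.
- part_grip (a point): Bar to load: 12 mm round aluminium bar, 110 g, bent at 90 degrees, lying flat; legs 90 mm. Behind the bend an upright clear-yellow tab, 40 long (x), 16 thick (y), 50 mm tall, foot level with the bar's underside: grip it across y. Point: tab centre, 25 mm above its foot. x runs to the bend (28 mm away) and on midway between the legs, which go at +45 and -45 degrees to x; z up.
- part_end_a (a point): End of the yellow-tabbed bar's leg on its +y side: on the bar's axis, 90 mm from the bend. From part_grip it lies 91.6 mm along x, +63.6 mm along y, 19 mm below. Axes as part_grip.
- part_end_b (a point): The other end, on the -y side: from part_grip 91.6 mm along x, -63.6 mm along y, 19 mm below. Axes as part_grip.
- nest: Fixed plate 190 x 200 x 12 mm with two black 90-degree V notches (mouth 35 mm, lips 59 mm high) at x 19.5, y +-49.5 mm, running at +-45 degrees, and a steel rest post at x -58, y 0 (top 43.5 mm high). Origin: centre of underside; x from post to between the notches. Seated bar: same x axis, tab centre at x -58, y 0, z 69; ends at x 33.6, y +63.6 (a) and -63.6 (b), z 50 mm.
- wide_grip (a point): Bystander, leave it: a like bar bent only slightly (140 degrees between its legs, 90 mm each), with a red tab of the same size. This point is the red tab's centre, 25 mm above its foot; axes as for the other bar.
Mind the look-alikes: they are no part of the job. What is shaped like the part that bears part_grip but brown, green or purple is not meant.

How it is judged (in metres and radians):
On the way:
1. both ends of the bar are down in the notches while the gripper is still at its tab (x of part_end_a in the frame of nest between 0.0216 and 0.0456 m and y of part_end_a in the frame of nest between 0.0516 and 0.0756 m and z of part_end_a in the frame of nest between 0.043 and 0.057 m and x of part_end_b in the frame of nest between 0.0216 and 0.0456 m and y of part_end_b in the frame of nest between -0.0756 and -0.0516 m and z of part_end_b in the frame of nest between 0.043 and 0.057 m and distance between the grasp point and part_grip below 0.04 m), for 0.1 s.
At the end, for the whole second after the job is handed in: Both ends of the yellow-tabbed bar lie in the V notches: each end within 12 mm in x and in y, and 7 mm in height, of its seated place in the nest's frame; the tab is upright within 10 degrees, the bar is at rest and released (x of part_end_a in the frame of nest between 0.0216 and 0.0456 m and y of part_end_a in the frame of nest between 0.0516 and 0.0756 m and z of part_end_a in the frame of nest between 0.043 and 0.057 m and x of part_end_b in the frame of nest between 0.0216 and 0.0456 m and y of part_end_b in the frame of nest between -0.0756 and -0.0516 m and z of part_end_b in the frame of nest between 0.043 and 0.057 m and angle between part_grip's own z axis and vertical below 0.17 rad and linear speed of part below 0.02 m/s); the robot touches nothing.
It fails at once if the red-tabbed bar is moved by more than 30 mm (distance of wide_grip from where it was at the start of the episode above 0.03 m).
It also fails if it takes over 35 s, if anything falls off the work surface, if the arm or the gripper's body presses on something with over 40 N, if the wrist force passes 120 N, or if a joint passes its speed limit or range.

## Working session

There is one attempt and no reset: what is moved stays moved. The work goes in short steps, Python scripts to look and compute and a tool call to move; the robot and the scene stay as the last step left them, time stands still between calls to the robot, and variables do not carry over. Pictures are saved under pics/ and viewed, about 8 in all and at most 12, crops included, and the job is handed in when it is done.

Besides the shell and the picture viewer there is one more tool, called after ">>>" in YAML: its name, and indented under it one key for each argument. apply_moves: Moves the arm, as the interface text tells. Its arguments: {"type":"object","properties":{"motion":{"type":"array","items":{"type":"object","properties":{"x":{"type":"number","minimum":-1,"maximum":1},"y":{"type":"number","minimum":-1,"maximum":1},"z":{"type":"number","minimum":-1,"maximum":1},"wx":{"type":"number","minimum":-1,"maximum":1},"wy":{"type":"number","minimum":-1,"maximum":1},"wz":{"type":"number","minimum":-1,"maximum":1},"hand":{"type":"number"}}}}},"required":["motion"]}

```bash
mkdir -p pics
cat > h.py <<'E'
import numpy as np, cv2
from rig import sensors, cams
def cam(n):
    c=cams.camera(n); h=c["frame"].shape[0]; c["f"]=h/2/np.tan(np.radians(c["fovy"])/2)
    c["R"]=cv2.Rodrigues(np.array(c["rvec"],float))[0]; c["t"]=np.array(c["tvec"],float).ravel(); return c
def ray(c,u,v):
    d=c["R"].T@np.array([(u-c["cx"])/c["f"],(v-c["cy"])/c["f"],1]); return -c["R"].T@c["t"],d
def onz(c,u,v,z):
    o,d=ray(c,u,v); return o+d*(z-o[2])/d[2]
def proj(c,p):
    q=c["R"]@np.asarray(p,float)+c["t"]; return c["cx"]+c["f"]*q[0]/q[2],c["cy"]+c["f"]*q[1]/q[2]
def tri(c1,p1,c2,p2):
    o1,d1=ray(c1,*p1);o2,d2=ray(c2,*p2);A=np.stack([d1,-d2],1);s=np.linalg.lstsq(A,o2-o1,rcond=None)[0]
    a,b=o1+s[0]*d1,o2+s[1]*d2;return (a+b)/2,np.linalg.norm(a-b)
E
python3 - <<'E'
from h import *
for n in("top","scene"):
    c=cam(n);cv2.imwrite(f"pics/{n}0.png",c["frame"]);print(n,c["fovy"],c["cx"],c["cy"],-c["R"].T@c["t"],c["R"][2])
print(sensors.sense())
E
```

```text
top 51.33983646159437 322.7446964940176 238.1886792627193 [0.46393622 0.16758837 1.16706601] [ 0.04437102 -0.00125047 -0.99901434]
scene 56.76172658177742 316.159744428555 238.06369944337825 [ 1.13869819 -0.14493702  0.7708388 ] [-0.62602401  0.31261229 -0.7144001 ]
{'clock': 0.1, 'q': array([-7.56301892e+01,  8.64490129e+00,  8.23871856e+01, -1.13323514e-03,
        8.90259396e+01, -7.67929373e+00]), 'joint_velocities': array([ 0.01659894, -0.11836783, -0.03340496,  0.08970203,  0.05246669,
        0.0775385 ]), 'tau': array([ 6.07274080e-03, -7.14380693e+01, -5.71789956e+01, -2.61882442e-04,
        7.13220725e-03, -3.02639501e-05]), 'tcp_pos': array([ 0.21576241, -0.53275335,  0.23078617]), 'ee_rot': array([[ 9.26862349e-01,  3.75401270e-01, -2.70501498e-04],
       [ 3.75401349e-01, -9.26861842e-01,  9.76159489e-04],
       [ 1.15733995e-04, -1.00631210e-03, -9.99999487e-01]]), 'wrist_force': array([ 0.10711378, -0.11680179, -1.26184032]), 'ft_torque': array([-3.21130448e-02,  5.57308497e-05,  4.09498693e-02]), 'opening': 0.08567732678621824}
```

View pics/top0.png

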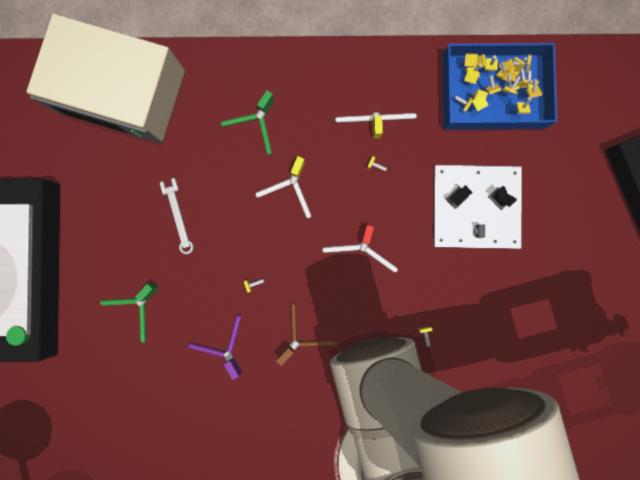

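View pics/scene0.png

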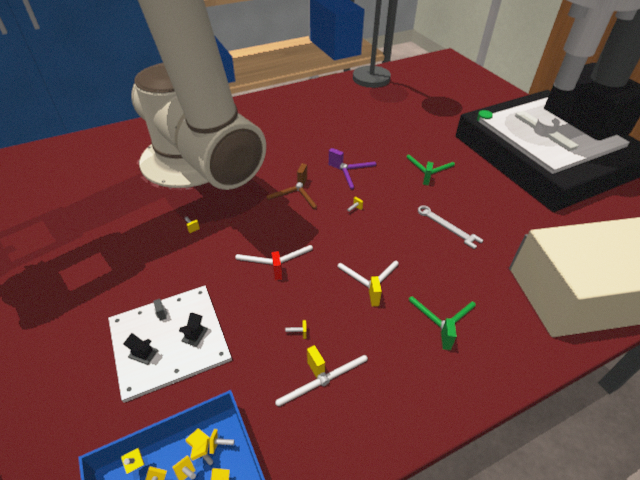

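Candidates (top view): the yellow-tabbed bar at (293,180), whose legs point to (257,195) and (308,216), so it is bent at 90°; the straight bar with a yellow tab at (377,118); the red-tabbed wide bar at (364,247); and green, purple and brown copies at (262,114), (140,301), (228,355) and (294,345). Only (293,180) is yellow and right-angled. The nest is at (479,207), with its post at (479,230).

```bash
cat >> h.py <<'E'
from scipy.optimize import least_squares
def comp(m,u,v,r):
    n,l,s,c=cv2.connectedComponentsWithStats(m); k=l[int(v)-r:int(v)+r+1,int(u)-r:int(u)+r+1]; ids=np.bincount(k[k>0]); return (l==ids.argmax()).astype(np.uint8)
E
python3 - <<'E'
from h import *
c=cam("top");im=c["frame"];hsv=cv2.cvtColor(im,cv2.COLOR_BGR2HSV)
W=((hsv[...,1]<70)&(hsv[...,2]>110)).astype(np.uint8)
b=comp(W,293,181,3);ys,xs=np.nonzero(b);print("bar px",len(xs))
P=np.array([onz(c,x,y,.007)[:2] for x,y in zip(xs,ys)])
hull=cv2.convexHull(P.astype(np.float32))
A,tri_=cv2.minEnclosingTriangle(hull);T=tri_[:,0]
for i in range(3):print("tri",T[i],end="")
# legs: split by side of the bisector through the bend
bend=onz(c,293,180,.007)[:2]
legs=[]
a0=np.array([onz(c,257,195,.007)[:2],onz(c,308,216,.007)[:2]])-bend
lab=np.argmax((P-bend)@(a0/np.linalg.norm(a0,axis=1)[:,None]).T,axis=1)
far=np.linalg.norm(P-bend,axis=1)>.02
for k in(0,1):
    vx,vy,x0,y0=cv2.fitLine(P[(lab==k)&far].astype(np.float32),cv2.DIST_HUBER,0,.01,.01).ravel()
    d=np.array([vx,vy]);d*=np.sign(d@a0[k]);o=np.array([x0,y0]);e=o+d*((P[(lab==k)]-o)@d).max();legs.append((o,d,e))
    print("leg",k,d,np.degrees(np.arctan2(d[1],d[0])),"end",e)
(o1,d1,e1),(o2,d2,e2)=legs
s=np.linalg.solve(np.stack([d1,-d2],1),o2-o1);B=o1+s[0]*d1
print("bend",B,np.linalg.norm(e1-B),np.linalg.norm(e2-B))
ax=(d1+d2)/np.linalg.norm(d1+d2);print("part x yaw",np.degrees(np.arctan2(ax[1],ax[0])),"grip",B-.028*ax)
# tab top
Y=cv2.inRange(hsv,(20,120,90),(35,255,255));t=comp(Y,298,166,3);ys,xs=np.nonzero(t);print("tab mean px",xs.mean(),ys.mean(),len(xs),[onz(c,xs.mean(),ys.mean(),z)[:2] for z in(.025,.05)])
g=B-.028*ax;print("proj g top",proj(c,[*g,.05]),"foot",proj(c,[*g,0]))
n=comp(W,445,235,3);ct=max(cv2.findContours(n,0,1)[0],key=cv2.contourArea);R=cv2.minAreaRect(ct);bx=cv2.boxPoints(R)
Q=np.array([onz(c,u,v,.012)[:2] for u,v in bx]);print("nest",Q.mean(0),"corners",Q.round(4).tolist(),R)
ed=np.roll(Q,-1,0)-Q;print([(np.linalg.norm(e),np.degrees(np.arctan2(e[1],e[0]))) for e in ed])
v=np.hstack([cv2.resize(im[140:235,240:335],None,fx=4,fy=4,interpolation=2),cv2.resize(im[160:255,430:525],None,fx=4,fy=4,interpolation=2)])
cv2.imwrite("pics/crop1.png",v)
s=cam("scene")
for p in([*g,.05],[*g,0],[*B,.006]):print("scene",proj(s,p))
for nm in [Q.mean(0)]:print(proj(s,[*nm,.012]))
E
```

```text
bar px 500
tri [0.667923   0.22826494]tri [0.5588576 0.1896165]tri [0.61906415 0.33344454]leg 0 [-0.3728513  0.9278911] 111.89157 end [0.61692726 0.32313912]
leg 1 [-0.927347   -0.37420246] -158.02496 end [0.56408734 0.19796674]
bend [0.6528349  0.23377809] 0.09630551172807301 0.09570047842389387
part x yaw 156.9333 grip [0.67859626 0.22280762]
tab mean px 297.24719101123594 165.92134831460675 178 [array([0.68180527, 0.22354153]), array([0.67703608, 0.22231671])]
proj g top (np.float64(297.0252750678085), np.float64(165.23597442682038)) foot (np.float64(298.09942146512947), np.float64(169.27903704952604))
nest [ 0.58634131 -0.19389711] corners [[0.6839, -0.0946], [0.6823, -0.2975], [0.4888, -0.2925], [0.4904, -0.0911]] ((477.5, 206.5), (83.0, 87.0), 90.0)
[(np.float64(0.20287287510170218), np.float64(-90.45875706829968)), (np.float64(0.19355876696653365), np.float64(178.5216642686573)), (np.float64(0.2013753718317701), np.float64(89.53271699708267)), (np.float64(0.1935079477320985), np.float64(-1.035162902551961))]
scene (np.float64(375.6287426896437), np.float64(283.406985371128))
scene (np.float64(373.30315950468025), np.float64(298.00523159116676))
scene (np.float64(371.692612334163), np.float64(285.9774621782969))
(np.float64(167.64348686114755), np.float64(335.7189582776009))
```

View pics/crop1.png

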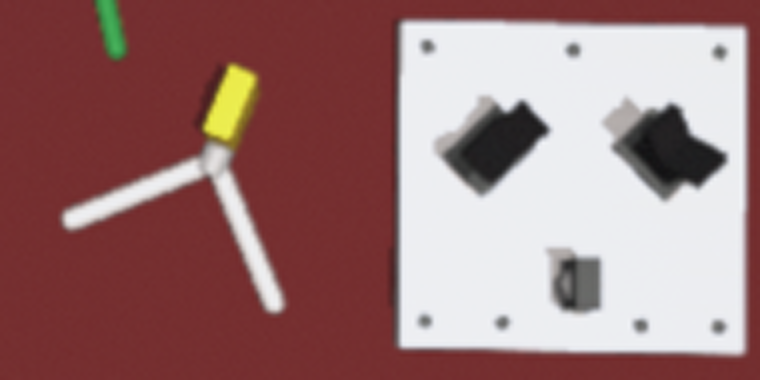

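The crop confirms the part: a yellow tab behind a 90° bend, with x at yaw ≈156.9° and part_grip at ≈(0.679, 0.223). In the nest, the post is toward the robot and the notches lie toward +x. I'll turn the tool from yaw 22° to 157° first.

>>> apply_moves:
  motion:
    - {"wz": -1,"z": 0.3,"hand": -1}
    - {"wz": -1,"z": 0.3,"hand": -1}
    - {"wz": -1,"z": 0.3,"hand": -1}
    - {"wz": -1,"z": 0.3,"hand": -1}
    - {"wz": -1,"z": 0.3,"hand": -1}
    - {"wz": -1,"z": 0.3,"hand": -1}
    - {"wz": -1,"z": 0.3,"hand": -1}
    - {"wz": -1,"z": 0.3,"hand": -1}
    - {"wz": -1,"hand": -1}
    - {"wz": -1,"hand": -1}

```text
invalid input at $.motion[0]: expected keys x, y, z, wx, wy, wz, hand
```

>>> apply_moves:
  motion:
    - {"wz": -1,"hand": -1}
    - {"wz": -1,"hand": -1}
    - {"wz": -1,"hand": -1}
    - {"wz": -1,"hand": -1}
    - {"wz": -1,"hand": -1}
    - {"wz": -1,"hand": -1}
    - {"wz": -1,"hand": -1}
    - {"wz": -1,"hand": -1}
    - {"wz": -1,"hand": -1}
    - {"wz": -1,"hand": -1}

```text
invalid input at $.motion[0]: expected keys x, y, z, wx, wy, wz, hand
```

>>> apply_moves:
  motion:
    - {"wz": -1,"hand": -1}
    - {"wz": -1,"hand": -1}
    - {"wz": -1,"hand": -1}
    - {"wz": -1,"hand": -1}
    - {"wz": -1,"hand": -1}
    - {"wz": -1,"hand": -1}
    - {"wz": -1,"hand": -1}
    - {"wz": -1,"hand": -1}
    - {"wz": -1,"hand": -1}
    - {"wz": -0.43,"hand": -1}

```text
invalid input at $.motion[0]: expected keys x, y, z, wx, wy, wz, hand
```

```bash
cat >> h.py <<'E'
def go(p,yaw=None):
    """tool-frame row units needed to reach TCP p (and tool-x yaw in deg)"""
    s=sensors.sense();R=s["ee_rot"];d=R.T@(np.array(p)-s["tcp_pos"])/.03
    print("t",round(s["clock"],2),"tcp",s["tcp_pos"].round(4),"yaw",np.degrees(np.arctan2(R[1,0],R[0,0])).round(2),"tilt",R[:2,2].round(4),"q",s["q"].round(1),"F",s["wrist_force"].round(1),"op",s["opening"].round(4))
    print("units",d.round(2))
    if yaw is not None:
        x=[np.cos(np.radians(yaw)),np.sin(np.radians(yaw)),0];y=[x[1],-x[0],0];G=np.stack([x,y,[0,0,-1]],1)
        print("rot",(cv2.Rodrigues(R.T@G)[0].ravel()/.08).round(2))
E
python3 - <<'E'
from h import *
go([.6786,.2228,.10],156.93)
c=cam("top");im=c["frame"];g=cv2.cvtColor(im,6).astype(float);hsv=cv2.cvtColor(im,cv2.COLOR_BGR2HSV)
# sub-pixel plate edges: 50% crossings red->white in saturation
S=cv2.GaussianBlur(hsv[...,1],(0,0),.7).astype(float)
def cross(pts):
    out=[]
    for (u0,v0,du,dv) in pts:
        k=np.arange(-7,8,.25);m=cv2.remap(S.astype(np.float32),(u0+k*du).astype(np.float32)[None],(v0+k*dv).astype(np.float32)[None],1)[0]
        h=(m.max()+m.min())/2;i=np.nonzero((m[:-1]-h)*(m[1:]-h)<=0)[0]
        if len(i)!=1:continue
        i=i[0];kk=k[i]+.25*(h-m[i])/(m[i+1]-m[i]);out.append(onz(c,u0+kk*du,v0+kk*dv,.012)[:2])
    return np.array(out,np.float32)
L=[]
for nm,pts in dict(left=[(434.5,v,1,0) for v in range(172,243,3)],right=[(521,v,1,0) for v in range(172,243,3)],top=[(u,166,0,1) for u in range(440,516,3)],bot=[(u,248,0,1) for u in range(440,516,3)]).items():
    q=cross(pts);vx,vy,x0,y0=cv2.fitLine(q,cv2.DIST_HUBER,0,.001,.001).ravel();L.append((np.array([vx,vy]),np.array([x0,y0])));print(nm,len(q),np.degrees(np.arctan2(vy,vx)),x0,y0)
X=lambda a,b:a[1]+a[0]*np.linalg.solve(np.stack([a[0],-b[0]],1),b[1]-a[1])[0]
C=[X(L[i],L[j]) for i,j in((0,2),(1,2),(1,3),(0,3))];C=np.array(C);N=C.mean(0);print("corners",C.round(4).tolist(),"centre",N)
E
```

```text
Traceback (most recent call last):
  File "h.py", line 21, in go
    print("t",round(s["clock"],2),"tcp",s["tcp_pos"].round(4),"yaw",np.degrees(np.arctan2(R[1,0],R[0,0])).round(2),"tilt",R[:2,2].round(4),"q",s["q"].round(1),"F",s["wrist_force"].round(1),"op",s["opening"].round(4))
                                                                                                                                                                                                  ^^^^^^^^^^^^^^^^^^
AttributeError: 'float' object has no attribute 'round'
```

All seven keys are required in each row.

>>> apply_moves:
  motion:
    - {"x": 0,"y": 0,"z": 0.3,"wx": 0,"wy": 0,"wz": -1,"hand": -1}
    - {"x": 0,"y": 0,"z": 0.3,"wx": 0,"wy": 0,"wz": -1,"hand": -1}
    - {"x": 0,"y": 0,"z": 0.3,"wx": 0,"wy": 0,"wz": -1,"hand": -1}
    - {"x": 0,"y": 0,"z": 0.3,"wx": 0,"wy": 0,"wz": -1,"hand": -1}
    - {"x": 0,"y": 0,"z": 0.3,"wx": 0,"wy": 0,"wz": -1,"hand": -1}
    - {"x": 0,"y": 0,"z": 0.3,"wx": 0,"wy": 0,"wz": -1,"hand": -1}
    - {"x": 0,"y": 0,"z": 0.3,"wx": 0,"wy": 0,"wz": -1,"hand": -1}
    - {"x": 0,"y": 0,"z": 0.3,"wx": 0,"wy": 0,"wz": -1,"hand": -1}
    - {"x": 0,"y": 0,"z": 0,"wx": 0,"wy": 0,"wz": -1,"hand": -1}
    - {"x": 0,"y": 0,"z": 0,"wx": 0,"wy": 0,"wz": -1,"hand": -1}

```text
clock: 1.2
tcp_pos: [0.2158, -0.5327, 0.1588]
ee_rot: [[0.373, 0.928, -0.0], [0.928, -0.373, 0.001], [0.001, -0.001, -1.0]]
wrist_force: [-0.4, -0.4, 0.1]
opening: 0.0853
```

>>> apply_moves:
  motion:
    - {"x": 0,"y": 0,"z": 0,"wx": 0,"wy": 0,"wz": -1,"hand": -1}
    - {"x": 0,"y": 0,"z": 0,"wx": 0,"wy": 0,"wz": -1,"hand": -1}
    - {"x": 0,"y": 0,"z": 0,"wx": 0,"wy": 0,"wz": -1,"hand": -1}
    - {"x": 0,"y": 0,"z": 0,"wx": 0,"wy": 0,"wz": -1,"hand": -1}
    - {"x": 0,"y": 0,"z": 0,"wx": 0,"wy": 0,"wz": -1,"hand": -1}
    - {"x": 0,"y": 0,"z": 0,"wx": 0,"wy": 0,"wz": -1,"hand": -1}
    - {"x": 0,"y": 0,"z": 0,"wx": 0,"wy": 0,"wz": -1,"hand": -1}
    - {"x": 0,"y": 0,"z": 0,"wx": 0,"wy": 0,"wz": -1,"hand": -1}
    - {"x": 0,"y": 0,"z": 0,"wx": 0,"wy": 0,"wz": -1,"hand": -1}
    - {"x": 0,"y": 0,"z": 0,"wx": 0,"wy": 0,"wz": -1,"hand": -1}

```text
clock: 2.2
tcp_pos: [0.2158, -0.5328, 0.1591]
ee_rot: [[-0.405, 0.914, -0.0], [0.914, 0.405, 0.0], [0.0, 0.0, -1.0]]
wrist_force: [-0.4, 0.1, 1.1]
opening: 0.0853
```

>>> apply_moves:
  motion:
    - {"x": 0,"y": 0,"z": 0,"wx": 0,"wy": 0,"wz": -1,"hand": -1}
    - {"x": 0,"y": 0,"z": 0,"wx": 0,"wy": 0,"wz": -1,"hand": -1}
    - {"x": 0,"y": 0,"z": 0,"wx": 0,"wy": 0,"wz": -1,"hand": -1}
    - {"x": 0,"y": 0,"z": 0,"wx": 0,"wy": 0,"wz": -1,"hand": -1}
    - {"x": 0,"y": 0,"z": 0,"wx": 0,"wy": 0,"wz": -1,"hand": -1}
    - {"x": 0,"y": 0,"z": 0,"wx": 0,"wy": 0,"wz": -1,"hand": -1}
    - {"x": 0,"y": 0,"z": 0,"wx": 0,"wy": 0,"wz": -1,"hand": -1}
    - {"x": 0,"y": 0,"z": 0,"wx": 0,"wy": 0,"wz": -1,"hand": -1}
    - {"x": 0,"y": 0,"z": 0,"wx": 0,"wy": 0,"wz": -1,"hand": -1}
    - {"x": 0,"y": 0,"z": 0,"wx": 0,"wy": 0,"wz": -0.43,"hand": -1}

```text
clock: 3.2
tcp_pos: [0.2158, -0.5328, 0.1591]
ee_rot: [[-0.921, 0.389, -0.0], [0.389, 0.921, 0.0], [0.0, 0.0, -1.0]]
wrist_force: [0.2, 0.2, 1.4]
opening: 0.0855
```

```bash
sed -i 's/s\["opening"\].round(4)/round(s["opening"],4)/' h.py
cat > nest.py <<'E'
from h import *
c=cam("top");im=c["frame"];hsv=cv2.cvtColor(im,cv2.COLOR_BGR2HSV)
# sub-pixel plate edges: 50% crossings red->white in saturation
S=cv2.GaussianBlur(hsv[...,1],(0,0),.7).astype(float)
def cross(pts):
    out=[]
    for (u0,v0,du,dv) in pts:
        k=np.arange(-7,8,.25);m=cv2.remap(S.astype(np.float32),(u0+k*du).astype(np.float32)[None],(v0+k*dv).astype(np.float32)[None],1)[0]
        h=(m.max()+m.min())/2;i=np.nonzero((m[:-1]-h)*(m[1:]-h)<=0)[0]
        if len(i)!=1:continue
        i=i[0];kk=k[i]+.25*(h-m[i])/(m[i+1]-m[i]);out.append(onz(c,u0+kk*du,v0+kk*dv,.012)[:2])
    return np.array(out,np.float32)
L=[]
for nm,pts in dict(left=[(434.5,v,1,0) for v in range(172,243,3)],right=[(521,v,1,0) for v in range(172,243,3)],top=[(u,166,0,1) for u in range(440,516,3)],bot=[(u,248,0,1) for u in range(440,516,3)]).items():
    q=cross(pts);vx,vy,x0,y0=cv2.fitLine(q,cv2.DIST_HUBER,0,.001,.001).ravel();L.append((np.array([vx,vy]),np.array([x0,y0])));print(nm,len(q),np.degrees(np.arctan2(vy,vx)),x0,y0)
X=lambda a,b:a[1]+a[0]*np.linalg.solve(np.stack([a[0],-b[0]],1),b[1]-a[1])[0]
C=[X(L[i],L[j]) for i,j in((0,2),(1,2),(1,3),(0,3))];C=np.array(C);N=C.mean(0);print("corners",C.round(4).tolist(),"centre",N)
E
python3 -c "
from h import *
go([.6786,.2228,.10],156.93)"; python3 nest.py
```

```text
t 3.2 tcp [ 0.2158 -0.5328  0.1591] yaw 157.13 tilt [-0.0001  0.0004] q [ -75.6   10.6   88.5   -0.    80.9 -142.8] F [0.2 0.2 1.4] op 0.0855
units [-4.42 29.2   1.98]
rot [ 0.   -0.    0.04]
left 24 -1.4140822 0.6093068 -0.09180594
right 24 -1.730981 0.5761845 -0.29589504
top 26 88.39369 0.6834939 -0.19602057
bot 23 88.428734 0.4899398 -0.19108
corners [[0.6863999962806702, -0.09369999915361404], [0.6805999875068665, -0.29910001158714294], [0.4871000051498413, -0.29319998621940613], [0.4927000105381012, -0.08889999985694885]] centre [ 0.586712   -0.19372281]
```

>>> apply_moves:
  motion:
    - {"x": -0.15,"y": 1,"z": 0,"wx": 0,"wy": 0,"wz": 0,"hand": -1}
    - {"x": -0.15,"y": 1,"z": 0,"wx": 0,"wy": 0,"wz": 0,"hand": -1}
    - {"x": -0.15,"y": 1,"z": 0,"wx": 0,"wy": 0,"wz": 0,"hand": -1}
    - {"x": -0.15,"y": 1,"z": 0,"wx": 0,"wy": 0,"wz": 0,"hand": -1}
    - {"x": -0.15,"y": 1,"z": 0,"wx": 0,"wy": 0,"wz": 0,"hand": -1}
    - {"x": -0.15,"y": 1,"z": 0,"wx": 0,"wy": 0,"wz": 0,"hand": -1}
    - {"x": -0.15,"y": 1,"z": 0,"wx": 0,"wy": 0,"wz": 0,"hand": -1}
    - {"x": -0.15,"y": 1,"z": 0,"wx": 0,"wy": 0,"wz": 0,"hand": -1}
    - {"x": -0.15,"y": 1,"z": 0,"wx": 0,"wy": 0,"wz": 0,"hand": -1}
    - {"x": -0.15,"y": 1,"z": 0,"wx": 0,"wy": 0,"wz": 0,"hand": -1}

```text
clock: 4.25
tcp_pos: [0.3751, -0.2734, 0.1593]
ee_rot: [[-0.92, 0.393, 0.0], [0.393, 0.92, -0.0], [-0.0, 0.0, -1.0]]
wrist_force: [-0.2, -0.5, 0.7]
opening: 0.0855
```

>>> apply_moves:
  motion:
    - {"x": -0.15,"y": 1,"z": 0,"wx": 0,"wy": 0,"wz": 0,"hand": -1}
    - {"x": -0.15,"y": 1,"z": 0,"wx": 0,"wy": 0,"wz": 0,"hand": -1}
    - {"x": -0.15,"y": 1,"z": 0,"wx": 0,"wy": 0,"wz": 0,"hand": -1}
    - {"x": -0.15,"y": 1,"z": 0,"wx": 0,"wy": 0,"wz": 0,"hand": -1}
    - {"x": -0.15,"y": 1,"z": 0,"wx": 0,"wy": 0,"wz": 0,"hand": -1}
    - {"x": -0.15,"y": 1,"z": 0,"wx": 0,"wy": 0,"wz": 0,"hand": -1}
    - {"x": -0.15,"y": 1,"z": 0,"wx": 0,"wy": 0,"wz": 0,"hand": -1}
    - {"x": -0.15,"y": 1,"z": 0,"wx": 0,"wy": 0,"wz": 0,"hand": -1}
    - {"x": -0.15,"y": 1,"z": 0,"wx": 0,"wy": 0,"wz": 0,"hand": -1}
    - {"x": -0.15,"y": 1,"z": 0,"wx": 0,"wy": 0,"wz": 0,"hand": -1}

```text
clock: 5.25
tcp_pos: [0.5341, -0.0149, 0.1593]
ee_rot: [[-0.92, 0.392, -0.0], [0.392, 0.92, 0.0], [0.0, 0.0, -1.0]]
wrist_force: [0.5, -0.2, 0.6]
opening: 0.0853
```

>>> apply_moves:
  motion:
    - {"x": -0.15,"y": 1,"z": 0,"wx": 0,"wy": 0,"wz": 0,"hand": -1}
    - {"x": -0.15,"y": 1,"z": 0,"wx": 0,"wy": 0,"wz": 0,"hand": -1}
    - {"x": -0.15,"y": 1,"z": 0,"wx": 0,"wy": 0,"wz": 0,"hand": -1}
    - {"x": -0.15,"y": 1,"z": 0,"wx": 0,"wy": 0,"wz": 0,"hand": -1}
    - {"x": -0.15,"y": 1,"z": 0,"wx": 0,"wy": 0,"wz": 0,"hand": -1}
    - {"x": -0.15,"y": 1,"z": 0,"wx": 0,"wy": 0,"wz": 0,"hand": -1}
    - {"x": -0.15,"y": 1,"z": 0,"wx": 0,"wy": 0,"wz": 0,"hand": -1}
    - {"x": -0.15,"y": 1,"z": 0,"wx": 0,"wy": 0,"wz": 0,"hand": -1}
    - {"x": -0.15,"y": 1,"z": 0,"wx": 0,"wy": 0,"wz": 0,"hand": -1}
    - {"x": 0,"y": 0.2,"z": 0,"wx": 0,"wy": 0,"wz": 0,"hand": -1}

```text
clock: 6.25
tcp_pos: [0.6797, 0.2244, 0.1584]
ee_rot: [[-0.92, 0.391, -0.001], [0.391, 0.92, 0.0], [0.001, 0.0, -1.0]]
wrist_force: [0.3, -0.9, -0.1]
opening: 0.0856
```

Run:
```python
from h import *
go([.6786,.2228,.02],156.93)
c=cam("wrist");cv2.imwrite("pics/wrist1.png",c["frame"]);s=sensors.sense()
R=s["ee_rot"];p=s["tcp_pos"]
print("axis foot px",proj(c,[.6786,.2228,.05]),proj(c,[.6786,.2228,0]),"tcp",proj(c,p))
```

```text
t 6.25 tcp [0.6797 0.2244 0.1584] yaw 156.99 tilt [-0.0007  0.0004] q [ 12.1  27.2  66.7   0.   86.1 -54.9] F [ 0.3 -0.9 -0.1] op 0.0856
units [ 0.01 -0.06  4.61]
rot [ 0.   -0.01  0.01]
axis foot px (np.float64(323.0837565385246), np.float64(233.76852265822237)) (np.float64(323.46460744172424), np.float64(217.03317790626602)) tcp (np.float64(324.61094577347376), np.float64(305.28968588906))
```

View pics/wrist1.png

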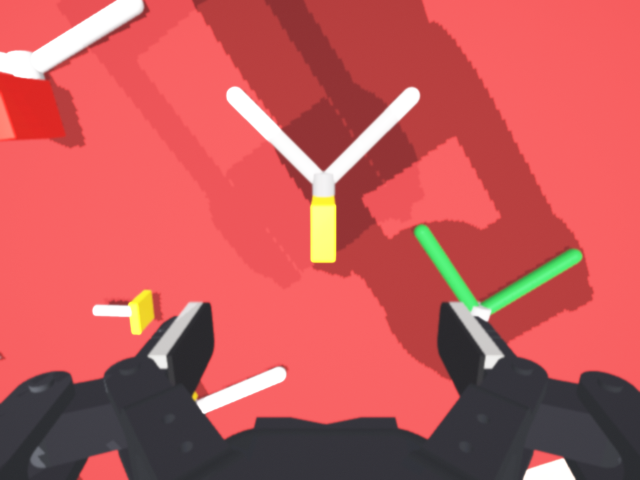

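The wrist view shows the yellow tab top at about (323,232), against a predicted (323,234), so the fingers straddle it symmetrically. The green copy's leg end at (422,232) is close, so I'll pre-close the hand partly and descend.

>>> apply_moves:
  motion:
    - {"x": 0,"y": -0.06,"z": 0.5,"wx": 0,"wy": 0,"wz": 0,"hand": -0.3}
    - {"x": 0,"y": 0,"z": 0.8,"wx": 0,"wy": 0,"wz": 0,"hand": -0.3}
    - {"x": 0,"y": 0,"z": 0.8,"wx": 0,"wy": 0,"wz": 0,"hand": -0.3}
    - {"x": 0,"y": 0,"z": 0.8,"wx": 0,"wy": 0,"wz": 0,"hand": -0.3}
    - {"x": 0,"y": 0,"z": 0.7,"wx": 0,"wy": 0,"wz": 0,"hand": -0.3}
    - {"x": 0,"y": 0,"z": 0.6,"wx": 0,"wy": 0,"wz": 0,"hand": -0.3}
    - {"x": 0,"y": 0,"z": 0.47,"wx": 0,"wy": 0,"wz": 0,"hand": -0.3}
    - {"x": 0,"y": 0,"z": 0,"wx": 0,"wy": 0,"wz": 0,"hand": -0.3}
    - {"x": 0,"y": 0,"z": 0,"wx": 0,"wy": 0,"wz": 0,"hand": 1}
    - {"x": 0,"y": 0,"z": 0,"wx": 0,"wy": 0,"wz": 0,"hand": 1}

```text
clock: 7.3
tcp_pos: [0.6787, 0.2203, 0.0204]
ee_rot: [[-0.92, 0.392, 0.002], [0.392, 0.92, 0.0], [-0.001, 0.001, -1.0]]
wrist_force: [0.2, 0.1, 0.1]
opening: 0.0272
```

>>> apply_moves:
  motion:
    - {"x": 0,"y": 0,"z": 0,"wx": 0,"wy": 0,"wz": 0,"hand": 1}
    - {"x": 0,"y": 0,"z": 0,"wx": 0,"wy": 0,"wz": 0,"hand": 1}
    - {"x": 0,"y": 0,"z": 0,"wx": 0,"wy": 0,"wz": 0,"hand": 1}
    - {"x": 0,"y": 0,"z": 0,"wx": 0,"wy": 0,"wz": 0,"hand": 1}
    - {"x": 0,"y": 0,"z": 0,"wx": 0,"wy": 0,"wz": 0,"hand": 1}
    - {"x": 0,"y": 0,"z": -0.3,"wx": 0,"wy": 0,"wz": 0,"hand": 1}
    - {"x": 0,"y": 0,"z": -0.7,"wx": 0,"wy": 0,"wz": 0,"hand": 1}
    - {"x": 0,"y": 0,"z": -1,"wx": 0,"wy": 0,"wz": 0,"hand": 1}
    - {"x": 0,"y": 0,"z": -1,"wx": 0,"wy": 0,"wz": 0,"hand": 1}
    - {"x": 0,"y": 0,"z": -1,"wx": 0,"wy": 0,"wz": 0,"hand": 1}

```text
clock: 8.3
tcp_pos: [0.6781, 0.2203, 0.1412]
ee_rot: [[-0.92, 0.392, 0.0], [0.392, 0.92, 0.0], [-0.0, 0.0, -1.0]]
wrist_force: [0.0, -0.2, -1.8]
opening: 0.0149
```

Run:
```python
from h import *
go([.53,-.19,.15],-1.6)
c=cam("wrist");cv2.imwrite("pics/wrist2.png",c["frame"])
```

```text
t 8.3 tcp [0.6781 0.2203 0.1412] yaw 156.95 tilt [0.0003 0.0002] q [ 11.8  27.3  68.6   0.   84.1 -55.1] F [ 0.  -0.2 -1.8] op 0.0149
units [ -0.81 -14.52  -0.3 ]
rot [ 0.   -0.   34.59]
```

View pics/wrist2.png

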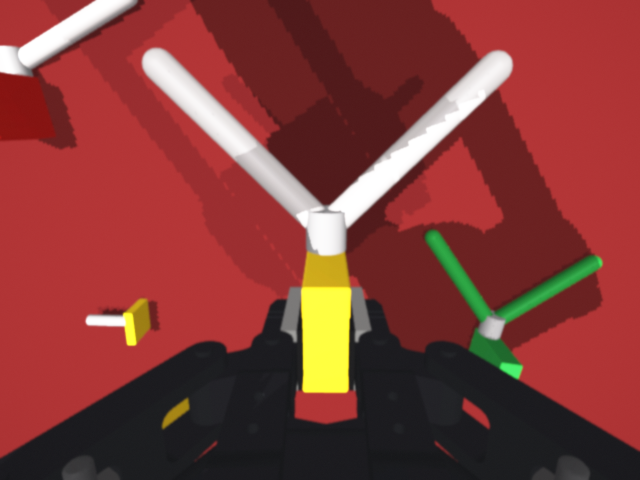

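The tab is held squarely: the yellow tab is between the pads at (326,340), and the leg ends are at about (155,62) and (499,65), symmetric. Next I'll turn by -158.5° and carry it over.

>>> apply_moves:
  motion:
    - {"x": 0,"y": 0,"z": 0,"wx": 0,"wy": 0,"wz": 0.5,"hand": 1}
    - {"x": 0,"y": 0,"z": 0,"wx": 0,"wy": 0,"wz": 1,"hand": 1}
    - {"x": 0,"y": 0,"z": 0,"wx": 0,"wy": 0,"wz": 1,"hand": 1}
    - {"x": 0,"y": 0,"z": 0,"wx": 0,"wy": 0,"wz": 1,"hand": 1}
    - {"x": 0,"y": 0,"z": 0,"wx": 0,"wy": 0,"wz": 1,"hand": 1}
    - {"x": 0,"y": 0,"z": 0,"wx": 0,"wy": 0,"wz": 1,"hand": 1}
    - {"x": 0,"y": 0,"z": 0,"wx": 0,"wy": 0,"wz": 1,"hand": 1}
    - {"x": 0,"y": 0,"z": 0,"wx": 0,"wy": 0,"wz": 1,"hand": 1}
    - {"x": 0,"y": 0,"z": 0,"wx": 0,"wy": 0,"wz": 1,"hand": 1}
    - {"x": 0,"y": 0,"z": 0,"wx": 0,"wy": 0,"wz": 1,"hand": 1}

```text
clock: 9.35
tcp_pos: [0.6782, 0.2204, 0.1398]
ee_rot: [[-0.394, 0.919, 0.0], [0.919, 0.394, 0.0], [0.0, 0.0, -1.0]]
wrist_force: [-0.7, 0.4, -0.8]
opening: 0.015
```

>>> apply_moves:
  motion:
    - {"x": 0,"y": 0,"z": 0,"wx": 0,"wy": 0,"wz": 1,"hand": 1}
    - {"x": 0,"y": 0,"z": 0,"wx": 0,"wy": 0,"wz": 1,"hand": 1}
    - {"x": 0,"y": 0,"z": 0,"wx": 0,"wy": 0,"wz": 1,"hand": 1}
    - {"x": 0,"y": 0,"z": 0,"wx": 0,"wy": 0,"wz": 1,"hand": 1}
    - {"x": 0,"y": 0,"z": 0,"wx": 0,"wy": 0,"wz": 1,"hand": 1}
    - {"x": 0,"y": 0,"z": 0,"wx": 0,"wy": 0,"wz": 1,"hand": 1}
    - {"x": 0,"y": 0,"z": 0,"wx": 0,"wy": 0,"wz": 1,"hand": 1}
    - {"x": 0,"y": 0,"z": 0,"wx": 0,"wy": 0,"wz": 1,"hand": 1}
    - {"x": 0,"y": 0,"z": 0,"wx": 0,"wy": 0,"wz": 1,"hand": 1}
    - {"x": 0,"y": 0,"z": 0,"wx": 0,"wy": 0,"wz": 1,"hand": 1}

```text
clock: 10.35
tcp_pos: [0.6782, 0.2204, 0.1397]
ee_rot: [[0.385, 0.923, 0.0], [0.923, -0.385, 0.0], [0.0, 0.0, -1.0]]
wrist_force: [-0.2, -0.1, -1.2]
opening: 0.0149
```

>>> apply_moves:
  motion:
    - {"x": 0,"y": 0,"z": 0,"wx": 0,"wy": 0,"wz": 1,"hand": 1}
    - {"x": 0,"y": 0,"z": 0,"wx": 0,"wy": 0,"wz": 1,"hand": 1}
    - {"x": 0,"y": 0,"z": 0,"wx": 0,"wy": 0,"wz": 1,"hand": 1}
    - {"x": 0,"y": 0,"z": 0,"wx": 0,"wy": 0,"wz": 1,"hand": 1}
    - {"x": 0,"y": 0,"z": 0,"wx": 0,"wy": 0,"wz": 1,"hand": 1}
    - {"x": 0,"y": 0,"z": 0,"wx": 0,"wy": 0,"wz": 1,"hand": 1}
    - {"x": 0,"y": 0,"z": 0,"wx": 0,"wy": 0,"wz": 1,"hand": 1}
    - {"x": 0,"y": 0,"z": 0,"wx": 0,"wy": 0,"wz": 1,"hand": 1}
    - {"x": 0,"y": 0,"z": 0,"wx": 0,"wy": 0,"wz": 1,"hand": 1}
    - {"x": 0,"y": 0,"z": 0,"wx": 0,"wy": 0,"wz": 1,"hand": 1}

```text
clock: 11.35
tcp_pos: [0.6782, 0.2204, 0.1397]
ee_rot: [[0.93, 0.367, 0.0], [0.367, -0.93, 0.0], [0.0, -0.0, -1.0]]
wrist_force: [0.1, 0.1, -1.1]
opening: 0.0155
```

>>> apply_moves:
  motion:
    - {"x": 0,"y": 0,"z": 0,"wx": 0,"wy": 0,"wz": 1,"hand": 1}
    - {"x": 0,"y": 0,"z": 0,"wx": 0,"wy": 0,"wz": 1,"hand": 1}
    - {"x": 0,"y": 0,"z": 0,"wx": 0,"wy": 0,"wz": 1,"hand": 1}
    - {"x": 0,"y": 0,"z": 0,"wx": 0,"wy": 0,"wz": 1,"hand": 1}
    - {"x": 0,"y": 0,"z": 0,"wx": 0,"wy": 0,"wz": 1,"hand": 1}
    - {"x": 0,"y": 0.2,"z": 0,"wx": 0,"wy": 0,"wz": 0.09,"hand": 1}
    - {"x": 0,"y": 0.7,"z": 0,"wx": 0,"wy": 0,"wz": 0,"hand": 1}
    - {"x": 0,"y": 1,"z": 0,"wx": 0,"wy": 0,"wz": 0,"hand": 1}
    - {"x": 0,"y": 1,"z": 0,"wx": 0,"wy": 0,"wz": 0,"hand": 1}
    - {"x": 0,"y": 1,"z": 0,"wx": 0,"wy": 0,"wz": 0,"hand": 1}

```text
clock: 12.35
tcp_pos: [0.6747, 0.1011, 0.1395]
ee_rot: [[1.0, -0.026, 0.0], [-0.026, -1.0, -0.0], [0.0, 0.0, -1.0]]
wrist_force: [-0.4, 0.1, -1.0]
opening: 0.0148
```

Run:
```python
from h import *
go([.53,-.19,.14],-1.6)
```

```text
t 12.35 tcp [0.6747 0.1011 0.1395] yaw -1.48 tilt [ 0.0001 -0.0002] q [ 2.1 23.7 73.9 -0.  82.4 93.5] F [-0.4  0.1 -1. ] op 0.0148
units [-4.57  9.82 -0.02]
rot [ 0.   -0.    0.03]
```

>>> apply_moves:
  motion:
    - {"x": -0.5,"y": 1,"z": 0,"wx": 0,"wy": 0,"wz": 0,"hand": 1}
    - {"x": -0.5,"y": 1,"z": 0,"wx": 0,"wy": 0,"wz": 0,"hand": 1}
    - {"x": -0.5,"y": 1,"z": 0,"wx": 0,"wy": 0,"wz": 0,"hand": 1}
    - {"x": -0.5,"y": 1,"z": 0,"wx": 0,"wy": 0,"wz": 0,"hand": 1}
    - {"x": -0.5,"y": 1,"z": 0,"wx": 0,"wy": 0,"wz": 0,"hand": 1}
    - {"x": -0.5,"y": 1,"z": 0,"wx": 0,"wy": 0,"wz": 0,"hand": 1}
    - {"x": -0.5,"y": 1,"z": 0,"wx": 0,"wy": 0,"wz": 0,"hand": 1}
    - {"x": -0.5,"y": 1,"z": 0,"wx": 0,"wy": 0,"wz": 0,"hand": 1}
    - {"x": -0.4,"y": 0.9,"z": 0,"wx": 0,"wy": 0,"wz": 0,"hand": 1}
    - {"x": -0.2,"y": 0.3,"z": 0,"wx": 0,"wy": 0,"wz": 0,"hand": 1}

```text
clock: 13.35
tcp_pos: [0.5277, -0.1715, 0.1395]
ee_rot: [[1.0, -0.028, 0.0], [-0.028, -1.0, -0.001], [0.0, 0.001, -1.0]]
wrist_force: [0.5, 0.2, -0.4]
opening: 0.0152
```

Run:
```python
from h import *
go([.53,-.19,.14],-1.6)
for n in("wrist","scene","top"):
    c=cam(n);cv2.imwrite(f"pics/{n}3.png",c["frame"])
```

```text
t 13.35 tcp [ 0.5277 -0.1715  0.1395] yaw -1.63 tilt [ 0.0001 -0.0007] q [-25.9   9.   92.7  -0.   78.3  65.7] F [ 0.5  0.2 -0.4] op 0.0152
units [ 0.09  0.61 -0.02]
rot [ 0.01 -0.   -0.01]
```

View pics/wrist3.png

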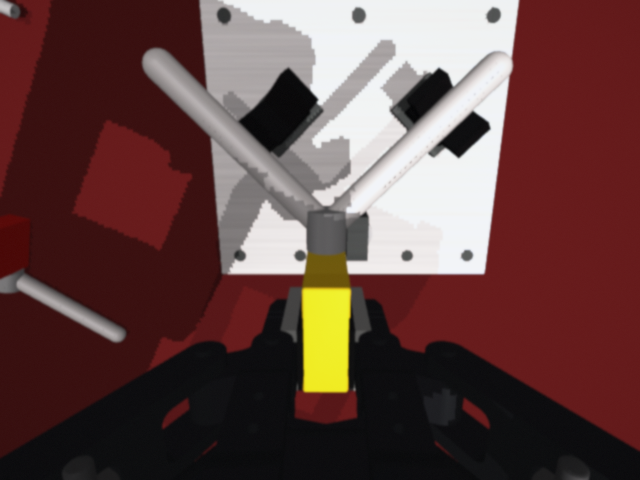

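Wrist view: the bar is over the nest. Plate near corners are about (222,274) and (486,274), and leg tips about (155,62) and (500,65). I'll measure the bar in the tool frame and the plate in the same camera.

```bash
cat > m.py <<'E'
from h import *
c=cam("wrist");s=sensors.sense();R=s["ee_rot"];p=s["tcp_pos"]
im=cv2.imread("pics/wrist2.png");hsv=cv2.cvtColor(im,cv2.COLOR_BGR2HSV)
W=((hsv[...,1]<90)&(hsv[...,2]>100)).astype(np.uint8)
tool=lambda u,v,z:R.T@(onz(c,u,v,p[2]-z)-p)   # z below... bar axis depth in tool frame
zb=.012  # bar axis 12 mm below TCP (gripped with TCP 18 mm over the table)
E=[]
m=comp(W,327,235,4);ys,xs=np.nonzero(m);P=np.array([tool(u,v,zb) for u,v in zip(xs,ys)])[:,:2]
bend=tool(327,213,zb)[:2];D=[]
for sg in(-1,1):
    q=P[((P-bend)[:,1]*sg>.02)];vx,vy,x0,y0=cv2.fitLine(q.astype(np.float32),cv2.DIST_HUBER,0,.01,.01).ravel();d=np.array([vx,vy]);d*=np.sign(d[0]);o=np.array([x0,y0])
    e=o+d*((q-o)@d).max();D.append((o,d,e));print("leg",np.degrees(np.arctan2(d[1],d[0])),"tip",e.round(4),"n",len(q))
(o1,d1,_),(o2,d2,_)=D;B=o1+d1*np.linalg.solve(np.stack([d1,-d2],1),o2-o1)[0]
a=np.degrees(np.arctan2(*(d1+d2)[::-1]));print("bend tool",B.round(4),"part x in tool",a,"len",[np.linalg.norm(x[2]-B) for x in D])
# nest as top camera gives it, in the wrist picture
N=np.array([.5867,-.1937]);y=np.radians(-1.59);X=np.array([np.cos(y),np.sin(y)]);Yv=np.array([-X[1],X[0]])
for x,yy,z,n in((-.095,.1,.012,"nearL"),(-.095,-.1,.012,"nearR"),(.095,.1,.012,"farL"),(.095,-.1,.012,"farR"),(-.058,0,.0435,"post"),(.0195,.0495,.059,"VA"),(.0195,-.0495,.059,"VB")):print(n,np.round(proj(c,[*(N+X*x+Yv*yy),z]),1))
w=c["frame"];cv2.imwrite("pics/w4.png",cv2.resize(w[0:290,190:530],None,fx=2,fy=2,interpolation=2))
g=((cv2.cvtColor(w,40)[...,1]<110)).astype(np.uint8)
rows=[(v,np.nonzero(cv2.cvtColor(w[v:v+1],40)[0,:,1]<110)[0]) for v in(180,220,245,265)]
for v,r in rows:
    r=r[(r>195)&(r<530)];print(v,r.min(),r.max())
for u in(235,260,400,470):
    col=np.nonzero(cv2.cvtColor(w[:,u:u+1],40)[:,0,1]<110)[0];print("col",u,col[(col<285)].max())
E
python3 m.py
```

```text
leg -43.79366 tip [ 0.0984 -0.0658] n 5585
leg 44.50128 tip [0.0975 0.0692] n 5712
bend tool [0.0284 0.0013] part x in tool 0.35381025 len [np.float64(0.09704430032888185), np.float64(0.09689175827861071)]
nearL [223.9 274.4]
nearR [485.9 274.1]
farL [200.7 -10.2]
farR [521.9 -10.4]
post [359.7 239.6]
VA [277.1 115. ]
VB [453.9 114.9]
180 217 500
220 220 495
245 222 491
265 224 489
col 235 276
col 260 276
col 400 276
col 470 276
```

View pics/w4.png

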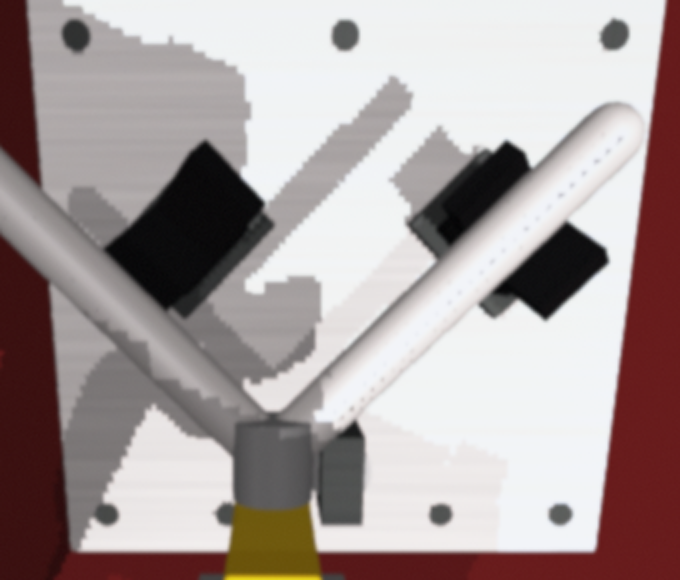

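The wrist camera's roughly 1.7 mm sideways offset shows up in both the plate and the jaw-centred bar, so it cancels out. Target TCP is (0.5285, -0.192), seated z ≈0.062.

>>> apply_moves:
  motion:
    - {"x": 0.05,"y": 0.4,"z": 0,"wx": 0,"wy": 0,"wz": 0,"hand": 1}
    - {"x": 0,"y": 0.29,"z": 0,"wx": 0,"wy": 0,"wz": 0,"hand": 1}
    - {"x": 0,"y": 0,"z": 0.3,"wx": 0,"wy": 0,"wz": 0,"hand": 1}
    - {"x": 0,"y": 0,"z": 0.4,"wx": 0,"wy": 0,"wz": 0,"hand": 1}
    - {"x": 0,"y": 0,"z": 0.4,"wx": 0,"wy": 0,"wz": 0,"hand": 1}
    - {"x": 0,"y": 0,"z": 0.3,"wx": 0,"wy": 0,"wz": 0,"hand": 1}
    - {"x": 0,"y": 0,"z": 0.2,"wx": 0,"wy": 0,"wz": 0,"hand": 1}
    - {"x": 0,"y": 0,"z": 0,"wx": 0,"wy": 0,"wz": 0,"hand": 1}
    - {"x": 0,"y": 0,"z": 0,"wx": 0,"wy": 0,"wz": 0,"hand": 1}
    - {"x": 0,"y": 0,"z": 0,"wx": 0,"wy": 0,"wz": 0,"hand": 1}

```text
clock: 14.55
tcp_pos: [0.5305, -0.1895, 0.0917]
ee_rot: [[1.0, -0.028, 0.001], [-0.028, -1.0, -0.0], [0.001, 0.0, -1.0]]
wrist_force: [0.0, 0.6, -0.8]
opening: 0.0154
```

Run:
```python
from h import *
go([.5285,-.192,.062],-1.6)
w=cam("wrist")["frame"][40:290,150:520];s=cam("scene")["frame"][240:400,60:270]
cv2.imwrite("pics/v5.png",np.hstack([w,cv2.resize(s,(328,250),interpolation=2)]))
```

```text
t 14.55 tcp [ 0.5305 -0.1895  0.0917] yaw -1.6 tilt [ 0.0007 -0.0003] q [-27.5  12.2  94.8   0.   73.   64.1] F [ 0.   0.6 -0.8] op 0.0154
units [-0.07  0.09  0.99]
rot [ 0.   -0.01 -0.  ]
```

View pics/v5.png

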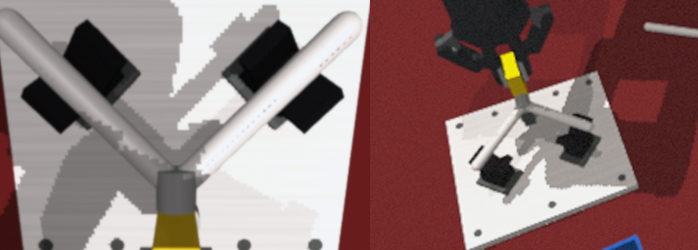

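Both legs cross the centres of the notches (crop: left block (80,75), right block (283,75)) and the tab is over the post. Lowering gently.

>>> apply_moves:
  motion:
    - {"x": -0.07,"y": 0.09,"z": 0,"wx": 0,"wy": 0,"wz": 0,"hand": 1}
    - {"x": 0,"y": 0,"z": 0.2,"wx": 0,"wy": 0,"wz": 0,"hand": 1}
    - {"x": 0,"y": 0,"z": 0.2,"wx": 0,"wy": 0,"wz": 0,"hand": 1}
    - {"x": 0,"y": 0,"z": 0.2,"wx": 0,"wy": 0,"wz": 0,"hand": 1}
    - {"x": 0,"y": 0,"z": 0.15,"wx": 0,"wy": 0,"wz": 0,"hand": 1}
    - {"x": 0,"y": 0,"z": 0.1,"wx": 0,"wy": 0,"wz": 0,"hand": 1}
    - {"x": 0,"y": 0,"z": 0.06,"wx": 0,"wy": 0,"wz": 0,"hand": 1}
    - {"x": 0,"y": 0,"z": 0,"wx": 0,"wy": 0,"wz": 0,"hand": 1}
    - {"x": 0,"y": 0,"z": 0,"wx": 0,"wy": 0,"wz": 0,"hand": 1}
    - {"x": 0,"y": 0,"z": 0,"wx": 0,"wy": 0,"wz": 0,"hand": 1}

```text
clock: 15.65
tcp_pos: [0.5275, -0.1921, 0.0643]
ee_rot: [[1.0, -0.028, -0.001], [-0.028, -1.0, -0.0], [-0.001, 0.0, -1.0]]
wrist_force: [-12.8, 1.1, 10.2]
opening: 0.015
```

```bash
python3 -c "
from h import *
go([.5285,-.192,.062],-1.6)"
```

```text
t 15.65 tcp [ 0.5275 -0.1921  0.0643] yaw -1.61 tilt [-0.0012 -0.    ] q [-27.9  13.5  96.6  -0.   69.9  63.8] F [-12.8   1.1  10.2] op 0.015
units [ 0.03 -0.    0.08]
rot [ 0.    0.02 -0.  ]
```

Force of -12.8 N in x with 10 N up means the bar rests on the far 45° flanks. I'll shift back about 2 mm.

>>> apply_moves:
  motion:
    - {"x": -0.04,"y": 0,"z": 0,"wx": 0,"wy": 0,"wz": 0,"hand": 1}
    - {"x": -0.03,"y": 0,"z": 0,"wx": 0,"wy": 0,"wz": 0,"hand": 1}
    - {"x": 0,"y": 0,"z": 0,"wx": 0,"wy": 0,"wz": 0,"hand": 1}
    - {"x": 0,"y": 0,"z": 0,"wx": 0,"wy": 0,"wz": 0,"hand": 1}
    - {"x": 0,"y": 0,"z": 0,"wx": 0,"wy": 0,"wz": 0,"hand": 1}
    - {"x": 0,"y": 0,"z": 0,"wx": 0,"wy": 0,"wz": 0,"hand": 1}
    - {"x": 0,"y": 0,"z": 0,"wx": 0,"wy": 0,"wz": 0,"hand": 1}
    - {"x": 0,"y": 0,"z": 0,"wx": 0,"wy": 0,"wz": 0,"hand": 1}
    - {"x": 0,"y": 0,"z": 0,"wx": 0,"wy": 0,"wz": 0,"hand": 1}
    - {"x": 0,"y": 0,"z": 0,"wx": 0,"wy": 0,"wz": 0,"hand": 1}

```text
clock: 16.65
tcp_pos: [0.5262, -0.1921, 0.0641]
ee_rot: [[1.0, -0.028, 0.0], [-0.028, -1.0, -0.0], [0.0, 0.0, -1.0]]
wrist_force: [1.3, -0.8, 4.6]
opening: 0.0154
```

Run:
```python
from h import *
go([.5285,-.192,.062],-1.6)
print(sensors.sense()["ft_torque"])
w=cam("wrist")["frame"][20:290,150:520];s=cam("scene")["frame"][240:400,60:270]
cv2.imwrite("pics/v6.png",np.hstack([w,cv2.resize(s,(354,270),interpolation=2)]))
```

```text
t 16.65 tcp [ 0.5262 -0.1921  0.0641] yaw -1.6 tilt [ 0.0004 -0.0002] q [-27.9  13.4  96.8   0.   69.8  63.7] F [ 1.3 -0.8  4.6] op 0.0154
units [ 0.08 -0.    0.07]
rot [ 0. -0. -0.]
[-0.31050273 -0.20387357 -0.00169188]
```

View pics/v6.png

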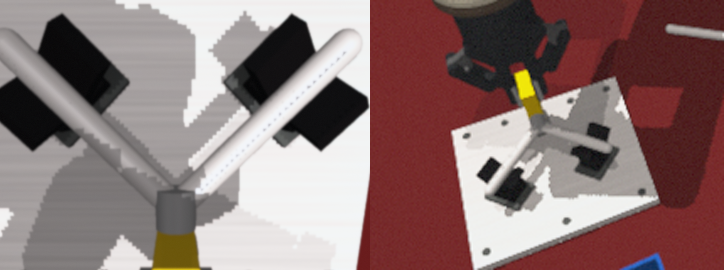

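The side force is gone and both legs lie in the notches. A small downward press will tell whether it is really bottomed.

>>> apply_moves:
  motion:
    - {"x": 0,"y": 0,"z": 0.03,"wx": 0,"wy": 0,"wz": 0,"hand": 1}
    - {"x": 0,"y": 0,"z": 0.03,"wx": 0,"wy": 0,"wz": 0,"hand": 1}
    - {"x": 0,"y": 0,"z": 0,"wx": 0,"wy": 0,"wz": 0,"hand": 1}
    - {"x": 0,"y": 0,"z": 0,"wx": 0,"wy": 0,"wz": 0,"hand": 1}
    - {"x": 0,"y": 0,"z": 0,"wx": 0,"wy": 0,"wz": 0,"hand": 1}
    - {"x": 0,"y": 0,"z": 0,"wx": 0,"wy": 0,"wz": 0,"hand": 1}
    - {"x": 0,"y": 0,"z": 0,"wx": 0,"wy": 0,"wz": 0,"hand": 1}
    - {"x": 0,"y": 0,"z": 0,"wx": 0,"wy": 0,"wz": 0,"hand": 1}
    - {"x": 0,"y": 0,"z": 0,"wx": 0,"wy": 0,"wz": 0,"hand": 1}
    - {"x": 0,"y": 0,"z": 0,"wx": 0,"wy": 0,"wz": 0,"hand": 1}

```text
clock: 17.75
tcp_pos: [0.5263, -0.1921, 0.0639]
ee_rot: [[1.0, -0.028, 0.001], [-0.028, -1.0, -0.001], [0.001, 0.001, -1.0]]
wrist_force: [-8.8, 4.0, 29.5]
opening: 0.0151
```

It is bottomed: 0.2 mm of travel gave 30 N, and z 0.064 equals the grip height of 0.020 plus 0.044. I'll relieve the press, open, then lift straight up.

>>> apply_moves:
  motion:
    - {"x": 0,"y": 0,"z": -0.04,"wx": 0,"wy": 0,"wz": 0,"hand": 1}
    - {"x": 0,"y": 0,"z": -0.03,"wx": 0,"wy": 0,"wz": 0,"hand": 1}
    - {"x": 0,"y": 0,"z": 0,"wx": 0,"wy": 0,"wz": 0,"hand": 1}
    - {"x": 0,"y": 0,"z": 0,"wx": 0,"wy": 0,"wz": 0,"hand": 0.3}
    - {"x": 0,"y": 0,"z": 0,"wx": 0,"wy": 0,"wz": 0,"hand": -0.3}
    - {"x": 0,"y": 0,"z": 0,"wx": 0,"wy": 0,"wz": 0,"hand": -0.6}
    - {"x": 0,"y": 0,"z": 0,"wx": 0,"wy": 0,"wz": 0,"hand": -0.6}
    - {"x": 0,"y": 0,"z": 0,"wx": 0,"wy": 0,"wz": 0,"hand": -0.6}
    - {"x": 0,"y": 0,"z": 0,"wx": 0,"wy": 0,"wz": 0,"hand": -0.6}
    - {"x": 0,"y": 0,"z": 0,"wx": 0,"wy": 0,"wz": 0,"hand": -0.6}

```text
clock: 18.75
tcp_pos: [0.5259, -0.1919, 0.0642]
ee_rot: [[1.0, -0.028, -0.0], [-0.028, -1.0, 0.0], [-0.0, -0.0, -1.0]]
wrist_force: [0.4, -0.3, 0.3]
opening: 0.0683
```

>>> apply_moves:
  motion:
    - {"x": 0,"y": 0,"z": -0.3,"wx": 0,"wy": 0,"wz": 0,"hand": -0.6}
    - {"x": 0,"y": 0,"z": -0.5,"wx": 0,"wy": 0,"wz": 0,"hand": -0.6}
    - {"x": 0,"y": 0,"z": -0.7,"wx": 0,"wy": 0,"wz": 0,"hand": -0.6}
    - {"x": 0,"y": 0,"z": -0.7,"wx": 0,"wy": 0,"wz": 0,"hand": -0.6}
    - {"x": 0,"y": 0,"z": -0.7,"wx": 0,"wy": 0,"wz": 0,"hand": -0.6}
    - {"x": 0,"y": 0,"z": -0.7,"wx": 0,"wy": 0,"wz": 0,"hand": -0.6}
    - {"x": 0,"y": 0,"z": -0.5,"wx": 0,"wy": 0,"wz": 0,"hand": -0.6}
    - {"x": 0,"y": 0,"z": 0,"wx": 0,"wy": 0,"wz": 0,"hand": -0.6}
    - {"x": 0,"y": 0,"z": 0,"wx": 0,"wy": 0,"wz": 0,"hand": -0.6}
    - {"x": 0,"y": 0,"z": 0,"wx": 0,"wy": 0,"wz": 0,"hand": -0.6}

```text
clock: 19.75
tcp_pos: [0.5256, -0.1918, 0.1863]
ee_rot: [[1.0, -0.028, -0.001], [-0.028, -1.0, 0.001], [-0.001, -0.001, -1.0]]
wrist_force: [-0.5, 0.2, -0.3]
opening: 0.0683
```

Run:
```python
from h import *
go([.5285,-.192,.19],-1.6)
c=cam("wrist");w=c["frame"];s=cam("scene");f=s["frame"]
N=np.array([.5867,-.1937]);y=np.radians(-1.59);X=np.array([np.cos(y),np.sin(y)]);Y=np.array([-X[1],X[0]])
for n,x,yy,z in(("A",.0336,.0636,.05),("B",.0336,-.0636,.05),("tabtop",-.058,0,.094),("bend",-.03,0,.05)):
    p=[*(N+X*x+Y*yy),z];print(n,"wrist",np.round(proj(c,p),1),"scene",np.round(proj(s,p),1))
sc=cv2.resize(f[260:400,90:260],None,fx=2,fy=2,interpolation=2)
cv2.imwrite("pics/v7.png",np.hstack([w[0:280,120:540],sc]))
```

```text
t 19.75 tcp [ 0.5256 -0.1918  0.1863] yaw -1.6 tilt [-0.0013  0.0007] q [-27.9   7.9  88.4   0.   83.8  63.7] F [-0.5  0.2 -0.3] op 0.0683
units [ 0.1   0.   -0.12]
rot [-0.01  0.02 -0.  ]
A wrist [232.8  91.3] scene [200.5 326.9]
B wrist [417.7  91.2] scene [131.4 351.8]
tabtop wrist [325.3 237.1] scene [151.5 288.7]
bend wrist [325.3 183.7] scene [160. 313.]
```

View pics/v7.png

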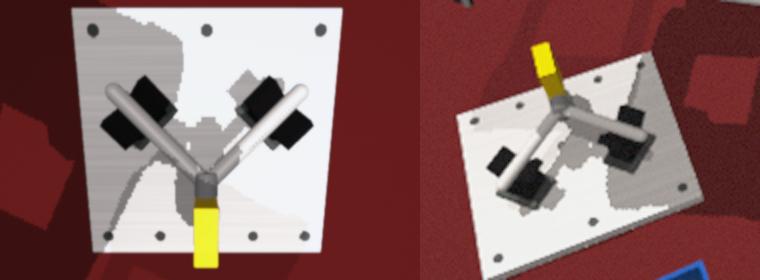

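The tips are at about (230,90) and (423,91) in the wrist view, against predicted (233,91) and (418,91). The tab is upright over the post, and the gripper is clear.

```bash
python3 -c "
from rig import sign_off
print(sign_off())"
```

```text
the job is handed in; nothing more can be done
None
```

The yellow-tabbed 90° bar is seated in the nest: both ends lie in the black V notches and its tab stands on the rest post. I handed the job in at about 20 s of the 35 s allowed.

- **Seating:** on first contact the bar sat on the far flanks of the notches, with 13 N pushing back. I shifted it 2 mm back and the side force went away. A small press then moved it only 0.2 mm for 30 N, so it was fully down before I let go.
- **Release:** after opening and lifting clear, the wrist force read about zero.
- **Last picture:** the bar's end tips were 3–5 pixels from where the seated ends should appear, about the rounded tip beyond the end point. The tab was upright and the gripper was clear.
- **Red-tabbed bar:** I never went near it, but I did not measure its position again at the end.
- **Disagreements:** the wrist camera sat about 1.7 mm to one side of the top camera; it showed equally on plate and bar, so it cancelled out. The top view also measured the plate about 2% and the bar legs 6 mm too large, which did not affect the result.

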